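# Trace the weld seam in a drip tray's drain channel with a spring-tipped probe

## Robot

A 6-joint arm with a two-finger parallel gripper is mounted at the origin on the work surface. World frame = base frame: x ahead of the robot, y to its left, z up, the work surface at z = 0. Lengths are in m, angles in rad, forces in N, time in s.
With the tool pointing down it reaches from about 0.3 to 0.875 m from the base axis. Payload 6.4 kg.
Tool frame: the origin (TCP) lies between the finger pads; the fingertips stand ctrl.tip_extent ahead of it and the grasp point (between the pads) is the TCP (ctrl.tip_extent is the distance from the TCP to the fingertips, in m); z points along the fingers, y is the line along which they close (so a half turn about z gives the same grasp; the last joint's range is limited). The gripper opens to 85 mm and grips with 20 to 120 N. Pads are 22 mm wide; open, the fingers measure 114 mm over their backs; the gripper's body (76 mm by 85 mm) begins 54 mm behind the grasp point. The pads swing forward as they close: fully open they stand 13 mm farther back than shut.
Start: joints at [1.035, 0.181, 1.607, -0, 1.354, -0.206], TCP at [0.186, 0.544, 0.25] pointing down, gripper open.
Joint ranges: [-2.99, 2.99], [-0.89, 2.07], [0.3, 2.58], [-1.14, 4.28], [0, 2.63], [-3.12, 3.12]. Speed limits (rad/s): [2.57, 2.57, 3.01, 3.14, 3.14, 3.14].

## Interface

Orientations are given as a unit quaternion [w, x, y, z].
In Python, from bench import ctrl gives the robot as it stands.
- The arm moves only by the tool send_rows, never from a script. Its arguments are lists of equal length, an entry for each row: "dr": the turn, a rotation vector about the tool's x, y, z in units of 6 degrees (1.0 is 6 degrees), a list of three; "xyz": the shift along the tool's x, y, z in cm, a list of three; "jaw": the opening in per cent of the stroke, from 0 (shut) to 100 (fully open). In form: {"dr": [[wx, wy, wz], ...], "xyz": [[dx, dy, dz], ...], "jaw": [jaw, ...]}. A call has exactly 8 rows; each row is the pose to reach, as a shift and turn from the pose commanded when the call began, along the tool's axes at that moment; what a row does not reach only later rows make up. A row lasts 1/8 s, in which the tool goes at most 62.5 mm and 10.7 degrees, less where a joint would pass 70% of its speed; a pose out of reach is approached as far as the arm can. A call with a gripper value outside its range is refused whole. The fingers move at their own pace and stop on an object; the grip force is fixed at half the most. Time passes only in rows, so rows that repeat a pose let the fingers close, or fill a call up. It gives the time, the measured TCP pose, the force, the opening and the grip force at its end, in the units of the state.
- ctrl.get_obs(): the state, without advancing time (a new reading comes with each control period).
- ctrl.camera(name): name is "scene" or "side" or "wrist"; returns the picture (480x640x3 uint8, red, green, blue); there is no depth.
- ctrl.calibration(name): a dict with "camera_matrix" (3x3 intrinsics, pixels), "world_from_camera" (4x4, takes a point from camera to world coordinates). Camera axes: x right, y up, looking along -z (the intrinsics and any distortion apply to the point x, -y, -z); pixel columns grow to the right and rows downward; lengths in m; the calibration is good to about 2 mm. A picture is of the moment at which its call begins: read the wrist's pose just before it. calibration takes no time and is no camera call; for the wrist camera it gives the pose at the moment of the call.
- ctrl.hand_in(): hands the job in; it is judged then, once.
The state is a dict: "time_s": time; "q": joint angles; "dq": joint speeds; "joint_efforts": joint torques, N m; "eef_pos": TCP position; "eef_rot": TCP orientation; "wrist_force": force on the tool from outside, world axes, zero at the start; "torque": the same for the moment, N m; "opening": opening from 0.0 (shut) to 1.0 (fully open); "grasp_force": force on a finger pad.
Only numpy, scipy, OpenCV 4.12 (cv2) and the standard library are available. Lean on these libraries where they do the work, as an engineer would, in place of code of your own. Each camera call takes 0.05 s, during which the arm holds its last target. There are 200 camera calls.

## Task

Check the weld seam on the bottom of the drip tray's L-shaped drain channel: take the seam probe from its fork rest, set its ball on the channel's bottom at the closed end, and run it slowly (well under 10 cm a second) along the bottom, round the bend, to the scribed mark near the open end. Keep the spring tip lightly pressed in on the bottom without a break all the way, feeling for its height because it slopes, and never press harder than 15 N. Then hang the probe back upright in its fork rest, leaving the jars and the cup where they are.

Things in the scene. Friction and masses are not known exactly. Their poses are not given: they have to be found in the camera images.
- probe: seam probe, 128 mm tall, about 155 g, hangs upright by its collar. Origin at the foot of its ball (spring free), z up. Heights above it: 8 mm ball and 6 mm plunger, 10 mm sleeve from 22 mm, collar 34 mm across from 50 to 55, square black handle 20 x 20 mm (faces along x, y) from 55 to 120, 16 mm button to 128
- probe_tip (a point): foot of the probe's ball; it goes into the probe as the spring is pressed
- probe_spring (a joint): how far the probe's spring tip is pushed in, m: 0 free, 0.004 bottomed out. About 1.3 N starts it, then 1.8 N per mm (8.5 N at the bottom)
- tray: fixed metal drip tray 170 x 170 x 45 mm, 3 mm ribs on deck; origin at centre of underside, z up. L-shaped channel 16 mm wide in its top: from a closed end (wall 12 mm beyond channel_start) along +y to the bend, then +x past channel_end and out through the edge. Its bottom (weld bead) is a plane of unknown height and slope, 4 to 24 mm below the top: feel for it
- channel_start (a point): on the channel's centre line at the closed end, between two dark scribed lines, at the height of the tray's top (45 mm above its underside); axes as the tray
- channel_bend (a point): on the centre line at the bend, at the height of the tray's top, 110 mm from channel_start along the tray's +y
- channel_end (a point): on the centre line near the open end, between two dark scribed lines, at the height of the tray's top, 110 mm from channel_bend along the tray's +x, 30 mm inside the edge
- rest: fork rest, fixed metal stand 100 x 70 mm, 80 mm high: two level prongs along x, 16 mm apart, open towards -x, joined by a post behind (+x). Origin on the table, z up; prong tops 80 mm up. The post top is also at 80 mm
- rest_seat (a point): point between the prongs at their top; the hung probe's collar rests on the prongs here, so its origin is 50 mm below this point
- jar0: closed jam jar, 68 mm across, 95 mm tall, full; a bystander; origin at the centre of its underside, z up
- jar1: closed jam jar, 68 mm across, 95 mm tall, full; a bystander; origin at the centre of its underside, z up
- cup: small steel cup, 76 mm across, 55 mm high, a bystander; origin at the centre of its underside
Mind the look-alikes: they are no part of the job. What is shaped like the probe but orange is not meant. Leave any blue look-alike of the tray alone.

How it is judged:
On the way, in this order (a step that is already met when the one before it is completed fails the run):
1. the tip is pressed on the bottom at the channel's closed end (within 12 mm of its mark) (x of probe_tip in the frame of tray between -0.064 and -0.046 m and y of probe_tip in the frame of tray between -0.067 and -0.043 m and z of probe_tip in the frame of tray below 0.0435 m and value of joint probe_spring above 0.0003 m), for 0.15 s.
2. pressed on the bottom a third along the first leg (x of probe_tip in the frame of tray between -0.064 and -0.046 m and y of probe_tip in the frame of tray between -0.032 and -0.01 m and z of probe_tip in the frame of tray below 0.0435 m and value of joint probe_spring above 0.0003 m), for 0.1 s.
3. pressed on the bottom two thirds along the first leg (x of probe_tip in the frame of tray between -0.064 and -0.046 m and y of probe_tip in the frame of tray between 0.01 and 0.032 m and z of probe_tip in the frame of tray below 0.0435 m and value of joint probe_spring above 0.0003 m), for 0.1 s.
4. pressed on the bottom at the bend (x of probe_tip in the frame of tray between -0.064 and -0.046 m and y of probe_tip in the frame of tray between 0.046 and 0.064 m and z of probe_tip in the frame of tray below 0.0435 m and value of joint probe_spring above 0.0003 m), for 0.1 s.
5. pressed on the bottom a third along the second leg (x of probe_tip in the frame of tray between -0.032 and -0.01 m and y of probe_tip in the frame of tray between 0.046 and 0.064 m and z of probe_tip in the frame of tray below 0.0435 m and value of joint probe_spring above 0.0003 m), for 0.1 s.
6. pressed on the bottom two thirds along the second leg (x of probe_tip in the frame of tray between 0.01 and 0.032 m and y of probe_tip in the frame of tray between 0.046 and 0.064 m and z of probe_tip in the frame of tray below 0.0435 m and value of joint probe_spring above 0.0003 m), for 0.1 s.
7. pressed on the bottom at the mark near the open end (within 12 mm) (x of probe_tip in the frame of tray between 0.043 and 0.067 m and y of probe_tip in the frame of tray between 0.046 and 0.064 m and z of probe_tip in the frame of tray below 0.0435 m and value of joint probe_spring above 0.0003 m), for 0.15 s.
At the end, for the whole second after the job is handed in: the probe hangs upright (within 0.1 rad) and still in the fork rest, its collar on the prongs (height within 4 mm), within 20 mm of the seat along the prongs and 6 mm across; jars and cup within 20 mm of where they were (x of probe in the frame of rest_seat between -0.02 and 0.02 m and y of probe in the frame of rest_seat between -0.006 and 0.006 m and z of probe in the frame of rest_seat between -0.054 and -0.046 m and angle between probe's own z axis and vertical below 0.1 rad and linear speed of probe below 0.02 m/s and distance of each of jar0, jar1, cup from where it was at the start of the episode below 0.02 m); the robot touches nothing.
It fails at once if the tip loses contact (spring fully out) inside the channel, between 20 mm after the start mark and 20 mm before the end mark (((x of probe_tip in the frame of tray between -0.064 and -0.046 m and y of probe_tip in the frame of tray between -0.035 and 0.055 m) or (x of probe_tip in the frame of tray between -0.055 and 0.035 m and y of probe_tip in the frame of tray between 0.046 and 0.064 m)) and z of probe_tip in the frame of tray below 0.0435 m and value of joint probe_spring below 8e-05 m).
It fails at once if the probe is pressed on the tray with more than 15 N (contact force between probe and tray above 15 N).
It fails at once if the probe runs along the channel faster than 10 cm/s (((x of probe_tip in the frame of tray between -0.064 and -0.046 m and y of probe_tip in the frame of tray between -0.035 and 0.055 m) or (x of probe_tip in the frame of tray between -0.055 and 0.035 m and y of probe_tip in the frame of tray between 0.046 and 0.064 m)) and z of probe_tip in the frame of tray below 0.0435 m and linear speed of probe above 0.1 m/s).
It fails at once if a jar or the cup is moved by more than 20 mm (distance of any of jar0, jar1, cup from where it was at the start of the episode above 0.02 m).
It also fails if it takes over 70 s, if anything falls off the work surface, if the arm or the gripper's body presses on something with over 40 N, if the wrist force passes 120 N, or if a joint passes its speed limit or range.

## Working session

There is one attempt and no reset: what is moved stays moved. The work goes in short steps, Python scripts to look and compute and a tool call to move; the robot and the scene stay as the last step left them, time stands still between calls to the robot, and variables do not carry over. Pictures are saved under pics/ and viewed, at most 12 in all, crops included, and the job is handed in when it is done.

Besides the shell and the picture viewer there is one more tool, called after "Call:" as a command line: name --argument value ..., lists and objects as JSON in quotes. send_rows: Moves the arm, as the interface text tells. Its arguments: {"type":"object","properties":{"dr":{"type":"array","items":{"type":"array","items":{"type":"number"}}},"xyz":{"type":"array","items":{"type":"array","items":{"type":"number"}}},"jaw":{"type":"array","items":{"type":"number"}}},"required":["dr","xyz","jaw"]}

```bash
mkdir -p pics
cat > h.py <<'E'
import numpy as np, cv2
from bench import ctrl
def snap(n,f):
    c=ctrl.calibration(n); im=ctrl.camera(n); cv2.imwrite('pics/'+f,im[:,:,::-1]); np.savez('pics/'+f+'.npz',K=c['camera_matrix'],T=c['world_from_camera']); return im
def px(f,u,v,z):
    d=np.load('pics/'+f+'.npz');K,T=d['K'],d['T']
    r=np.linalg.inv(K)@[u,v,1]; r=T[:3,:3]@(r*[1,-1,-1]); o=T[:3,3]
    return o+r*(z-o[2])/r[2]
def proj(f,p):
    d=np.load('pics/'+f+'.npz');K,T=d['K'],d['T']
    c=T[:3,:3].T@(np.array(p)-T[:3,3]); c=K@(c*[1,-1,-1]); return c[:2]/c[2]
E
python3 - <<'E'
from h import *
print({k:np.round(v,3).tolist() for k,v in ctrl.get_obs().items()}, ctrl.tip_extent)
for n in ['scene','side','wrist']:
    snap(n,n+'0.png'); c=ctrl.calibration(n); print(n,c.keys(),np.round(c['world_from_camera'],3).tolist())
E
```

```text
{'time_s': 0.0, 'q': [1.035, 0.182, 1.608, -0.0, 1.354, -0.206], 'dq': [0.002, 0.0, -0.001, 0.0, -0.0, -0.001], 'joint_efforts': [-0.002, -44.486, -35.134, -0.0, 0.009, 0.0], 'eef_pos': [0.186, 0.544, 0.249], 'eef_rot': [-0.0, 0.164, 0.986, -0.001], 'wrist_force': [-0.186, 0.216, -0.262], 'torque': [0.034, 0.013, 0.023], 'grasp_force': 0.0, 'opening': 0.999} 0.019
scene dict_keys(['camera_matrix', 'world_from_camera']) [[-0.263, -0.589, 0.764, 1.366], [0.965, -0.153, 0.215, 0.252], [-0.009, 0.794, 0.608, 0.773], [0.0, 0.0, 0.0, 1.0]]
side dict_keys(['camera_matrix', 'world_from_camera']) [[0.805, 0.303, -0.51, -0.028], [-0.593, 0.394, -0.702, -0.745], [-0.012, 0.868, 0.496, 0.62], [0.0, 0.0, 0.0, 1.0]]
wrist dict_keys(['camera_matrix', 'world_from_camera']) [[0.325, -0.913, -0.247, 0.123], [0.946, 0.313, 0.088, 0.564], [-0.003, -0.263, 0.965, 0.373], [0.0, 0.0, 0.0, 1.0]]
```

View pics/scene0.png

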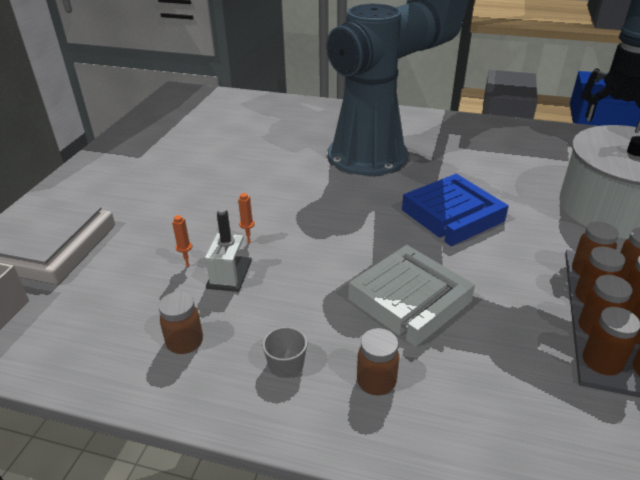

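View pics/side0.png

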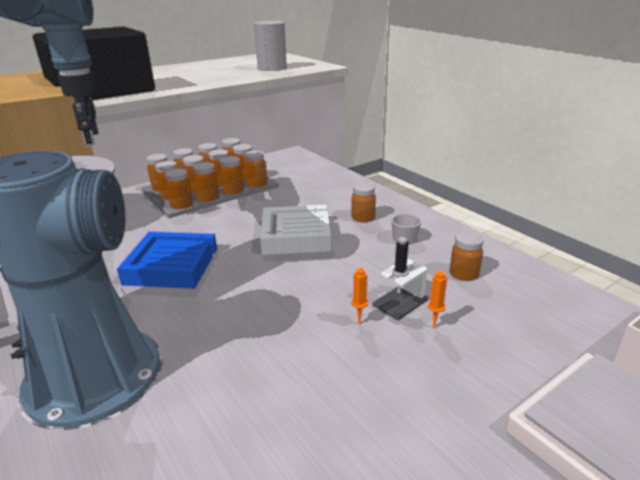

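The scene picture shows these candidates:
- **Probe:** black handle at scene (223,222), standing in the white fork. The orange look-alikes are at (182,238) and (246,215). In the side picture the black one is at (402,255), with orange at (360,290) and (438,292).
- **Tray:** grey at scene (412,293). The blue look-alike is at (455,208).

I choose the black probe and the grey tray, and will check both in one close crop.

Run:
```python
from h import *
a=cv2.imread('pics/scene0.png');b=cv2.imread('pics/side0.png')
f=lambda i,x,y:cv2.resize(i[y:y+75,x:x+100],(400,300),interpolation=cv2.INTER_CUBIC)
g=lambda i,x,y:cv2.resize(i[y:y+105,x:x+140],(400,300),interpolation=cv2.INTER_CUBIC)
cv2.imwrite('pics/m1.png',np.vstack([np.hstack([g(a,160,190),g(b,340,220)]),np.hstack([g(a,340,240),f(b,245,190)])]))
for n,L in {'scene0.png':[('btn',223,211,.158),('trayc',412,293,.045),('cup',285,345,.05),('j0',178,303,.095),('j1',379,342,.095)],'side0.png':[('btn',402,241,.158),('trayc',297,230,.045),('cup',405,222,.05),('j0',467,238,.095),('j1',363,190,.095)]}.items():
  for k,u,v,z in L: print(n,k,np.round(px(n,u,v,z),3))
```

```text
scene0.png btn [ 0.564 -0.17   0.158]
scene0.png trayc [0.577 0.204 0.045]
scene0.png cup [0.764 0.015 0.05 ]
scene0.png j0 [ 0.758 -0.178  0.095]
scene0.png j1 [0.757 0.172 0.095]
side0.png btn [ 0.551 -0.183  0.158]
side0.png trayc [0.525 0.152 0.045]
side0.png cup [0.759 0.013 0.05 ]
side0.png j0 [ 0.751 -0.183  0.095]
side0.png j1 [0.737 0.152 0.095]
```

View pics/m1.png

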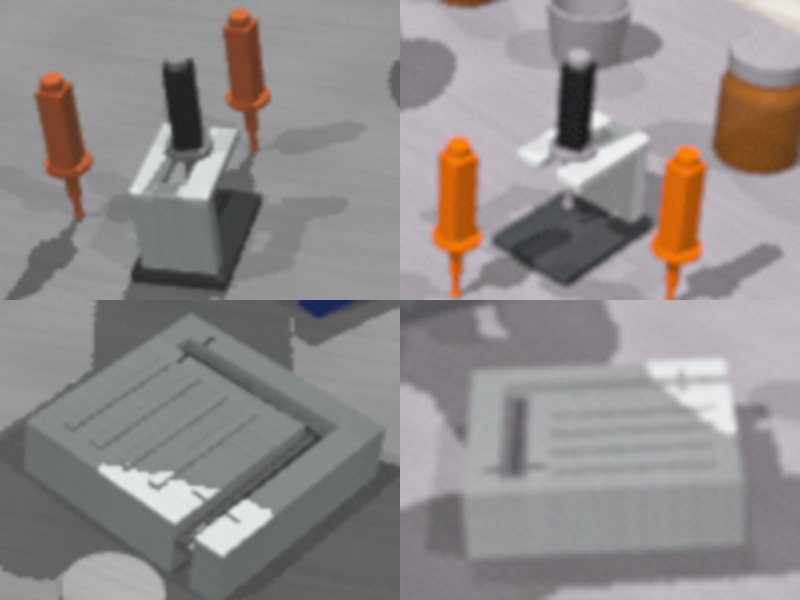

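The top crops confirm the black-handled probe hangs by its collar in the white fork, which opens towards the robot, with a free-standing orange look-alike on each side. The bottom crops show the grey tray: start mark at scene (408,257), bend at (450,287), end mark at (421,315). Next I'll compute poses and move for a look from near.

Run:
```python
from h import *
s='scene0.png';d='side0.png'
q=lambda n,x,y,cx,cy,k,z:np.round(px(n,cx+x*k,cy+y*k,z),3)
# tray marks
for nm,x,y in [('start',197,349),('bend',318,437),('end',230,514)]: print('sc',nm,q(s,x,y-300,340,240,.35,.045))
for nm,x,y in [('start',513,469),('bend',513,388),('end',683,380)]: print('si',nm,q(d,x-400,y-300,245,190,.25,.045))
# rest top corners: front face top (post) , prong tips
for nm,x,y in [('postL',132,195),('postR',215,195),('tipL',162,127),('tipR',238,128)]: print('sc',nm,q(s,x,y,160,190,.35,.08))
for nm,x,y in [('tipN',570,178),('tipF',525,160),('endF',607,115),('postN',650,137)]: print('si',nm,q(d,x-400,y,340,220,.35,.08))
for nm,x,y,z in [('O1foot',80,215,0),('O2foot',255,150,0),('O1top',50,75,.12),('O2top',240,12,.12)]: print('sc',nm,q(s,x,y,160,190,.35,z))
for nm,x,y,z in [('O1foot',457,293,0),('O2foot',672,298,0),('O1top',458,142,.128),('O2top',687,151,.128)]: print('si',nm,q(d,x-400,y,340,220,.35,z))
from scipy.spatial.transform import Rotation as R
o=ctrl.get_obs();r=o['eef_rot'];print(R.from_quat(np.roll(r,-1)).as_matrix().round(3).tolist())
T=ctrl.calibration('wrist')['world_from_camera'];M=R.from_quat(np.roll(r,-1)).as_matrix()
print('cam in tool',(M.T@(T[:3,3]-o['eef_pos'])).round(3),(M.T@-T[:3,2]).round(3))
```

```text
sc start [0.473 0.183 0.045]
sc bend [0.544 0.273 0.045]
sc end [0.63  0.226 0.045]
si start [0.473 0.178 0.045]
si bend [0.53  0.274 0.045]
si end [0.626 0.215 0.045]
sc postL [ 0.618 -0.191  0.08 ]
sc postR [ 0.604 -0.137  0.08 ]
sc tipL [ 0.543 -0.202  0.08 ]
sc tipR [ 0.53  -0.149  0.08 ]
si tipN [ 0.534 -0.201  0.08 ]
si tipF [ 0.524 -0.166  0.08 ]
si endF [ 0.611 -0.159  0.08 ]
si postN [ 0.614 -0.199  0.08 ]
sc O1foot [ 0.563 -0.27   0.   ]
sc O2foot [ 0.457 -0.172  0.   ]
sc O1top [ 0.554 -0.277  0.12 ]
sc O2top [ 0.445 -0.178  0.12 ]
si O1foot [ 0.459 -0.174  0.   ]
si O2foot [ 0.573 -0.268  0.   ]
si O1top [ 0.455 -0.176  0.128]
si O2top [ 0.564 -0.273  0.128]
[[-0.946, 0.324, -0.001], [0.324, 0.946, -0.001], [0.0, -0.001, -1.0]]
cam in tool [ 0.067 -0.001 -0.124] [-0.263 -0.002  0.965]
```

Call:
send_rows --dr '[[0,0,0],[0,0,0],[0,0,0],[0,0,0],[0,0,0],[0,0,0],[0,0,0],[0,0,0]]' --xyz '[[-5.6,-2.5,-0.5],[-11.2,-5,-1],[-16.8,-7.5,-1.5],[-22.4,-10,-2],[-28,-12.6,-2.5],[-33.6,-15.2,-3],[-39.2,-17.8,-3],[-45,-20.5,-3]]' --jaw '[100,90,80,70,60,60,60,60]'

```text
time_s: 1.15
eef_pos: [0.5456, 0.2038, 0.2802]
eef_rot: [-0.0, 0.164, 0.986, 0.0]
wrist_force: [0.7, 0.7, 0.6]
opening: 0.6
grasp_force: 0.0
```

Run:
```python
from h import *
o=ctrl.get_obs();print(o['eef_pos'],o['eef_rot'],o['q'])
snap('wrist','w1.png')
```

```text
[0.54561397 0.20379015 0.28024604] [-1.30400729e-05  1.64165872e-01  9.86432743e-01  9.78347322e-05] [ 1.53697360e-01  1.73310517e-01  1.55447760e+00  1.96407826e-04
  1.41376802e+00 -1.08730498e+00]
```

View pics/w1.png

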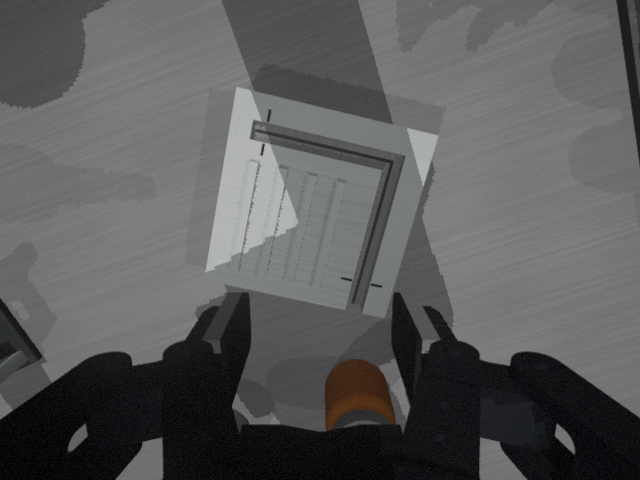

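Wrist view: start mark centred at (266,133), bend at (395,163), end mark at (361,282). Tray corners are (236,88), (438,134), (386,318) and (206,272).

Run:
```python
from h import *
w='w1.png'
P={k:px(w,*u,.045) for k,u in dict(start=(266,133),bend=(395,163),end=(361,282.5),c1=(236,88),c2=(438,134),c3=(386,318),c4=(206,272)).items()}
for k in P: print(k,P[k].round(4))
c=[P['c%d'%i][:2] for i in (1,2,3,4)]
print('centre corners',np.mean(c,0),'len',[np.linalg.norm(c[i]-c[i-1]) for i in range(4)])
# least squares rigid fit
m=np.array([[-.055,-.055],[-.055,.055],[.055,.055],[-.085,-.085],[-.085,.085],[.085,.085],[.085,-.085]])
W=np.array([P[k][:2] for k in ['start','bend','end','c1','c2','c3','c4']])
mc,wc=m.mean(0),W.mean(0);A=(m-mc);B=(W-wc)
th=np.arctan2((A[:,0]*B[:,1]-A[:,1]*B[:,0]).sum(),(A*B).sum())
R=np.array([[np.cos(th),-np.sin(th)],[np.sin(th),np.cos(th)]]);t=wc-R@mc
print('yaw',np.degrees(th),'t',t);print('res mm',((W-(m@R.T+t))*1e3).round(1).tolist())
for k,p in zip(['start','bend','end'],m): print(k,(R@p+t).round(4))
```

```text
start [0.4729 0.1786 0.045 ]
bend [0.5312 0.2728 0.045 ]
end [0.6244 0.2133 0.045 ]
c1 [0.4322 0.1683 0.045 ]
c2 [0.52   0.3131 0.045 ]
c3 [0.6657 0.2247 0.045 ]
c4 [0.5692 0.0836 0.045 ]
centre corners [0.54676377 0.19743539] len [np.float64(0.1611001927793563), np.float64(0.16938475821074991), np.float64(0.1703991422721575), np.float64(0.17086621366770977)]
yaw -32.193300250993666 t [0.54754861 0.19693329]
res mm [[1.2, -1.1], [0.9, -0.0], [1.0, -0.9], [1.8, -2.0], [-0.9, -1.0], [0.9, 1.1], [-5.0, 3.9]]
start [0.4717 0.1797]
bend [0.5303 0.2728]
end [0.6234 0.2142]
```

Call:
send_rows --dr '[[0,0,-0.7],[0,0,-1.4],[0,0,-2.1],[0,0,-2.8],[0,0,-3.5],[0,0,-4.2],[0,0,-5],[0,0,-5]]' --xyz '[[-1.5,-5,0],[-3,-10,0],[-4.5,-15,0],[-6,-20,0],[-7.5,-25,0],[-9,-30,0],[-11,-34,0],[-13.3,-35.5,0]]' --jaw '[60,60,60,60,60,60,60,60]'

```text
time_s: 2.2
eef_pos: [0.5549, -0.1758, 0.2801]
eef_rot: [-0.0, -0.096, 0.995, -0.0]
wrist_force: [1.0, -0.0, 0.0]
opening: 0.604
grasp_force: 0.0
```

Run:
```python
from h import *
o=ctrl.get_obs();print(o['eef_pos'],o['eef_rot'],o['q'])
snap('wrist','w2.png')
```

```text
[ 0.55485461 -0.17582228  0.28007296] [-2.93503147e-04 -9.58165508e-02  9.95398966e-01 -2.52303981e-05] [-5.10469725e-01  1.72976137e-01  1.55521291e+00 -3.80700298e-04
  1.41385719e+00 -2.27313402e+00]
```

View pics/w2.png

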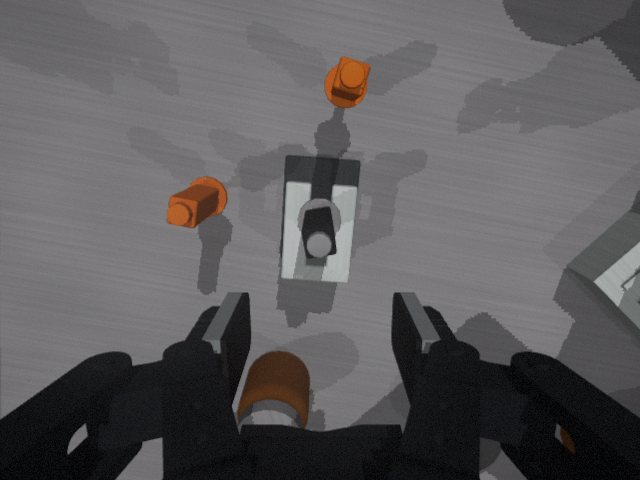

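Wrist view over the rest: button at (319,244) and collar centre at (320,217). The white fork-top corners are (286,182), (358,186), (349,282) and (282,279). The orange look-alikes are at (347,80) and (195,203), clear of the jaws.

Run:
```python
from h import *
w='w2.png'
print('btn',px(w,319,244,.158).round(4),'collar',px(w,320,217,.085).round(4))
c=[px(w,u,v,.08) for u,v in [(286,182),(358,186),(349,282),(282,279)]]
for x in c: print(x.round(4))
v=(c[2]+c[3]-c[0]-c[1])/2;print('restx yaw',np.degrees(np.arctan2(v[1],v[0])),np.linalg.norm(v))
v=(c[1]-c[0]+c[2]-c[3])/2;print('resty yaw',np.degrees(np.arctan2(v[1],v[0]))-90,np.linalg.norm(v))
im=cv2.imread('pics/w2.png')[140:300,260:380]
cv2.imwrite('pics/w2c.png',cv2.resize(im,None,fx=3.75,fy=3.75,interpolation=cv2.INTER_CUBIC))
```

```text
btn [ 0.5573 -0.178   0.158 ] collar [ 0.556  -0.1779  0.085 ]
[ 0.535  -0.2086  0.08  ]
[ 0.5275 -0.1535  0.08  ]
[ 0.6061 -0.144   0.08  ]
[ 0.614  -0.1984  0.08  ]
restx yaw 7.120259120730183 0.07935220938059198
resty yaw 7.999623237100678 0.055313887278028384
```

View pics/w2c.png

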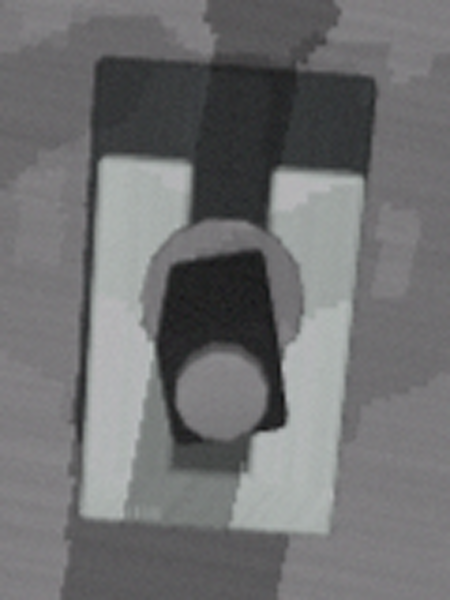

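The crop shows the handle is turned about 12 degrees from the fork: handle yaw about 19.5°, rest yaw about 7.5°, tool yaw 11°. I'll turn the tool by -1.4 units, descend and grip.

Call:
send_rows --dr '[[0,0,-0.5],[0,0,-1],[0,0,-1.4],[0,0,-1.4],[0,0,-1.4],[0,0,-1.4],[0,0,-1.4],[0,0,-1.4]]' --xyz '[[-0.1,-0.3,2.5],[-0.1,-0.3,5],[-0.1,-0.3,8],[-0.1,-0.3,10.5],[-0.1,-0.3,13],[-0.1,-0.3,15],[-0.1,-0.3,16],[-0.1,-0.3,16]]' --jaw '[60,60,60,60,60,60,60,60]'

```text
time_s: 3.25
eef_pos: [0.5565, -0.1759, 0.1197]
eef_rot: [-0.001, -0.169, 0.986, 0.0]
wrist_force: [-0.7, -0.5, 0.4]
opening: 0.601
grasp_force: 0.0
```

Call:
send_rows --dr '[[0,0,0],[0,0,0],[0,0,0],[0,0,0],[0,0,0],[0,0,0],[0,0,0],[0,0,0]]' --xyz '[[0,0,0],[0,0,0],[0,0,0],[0,0,0],[0,0,0],[0,0,0],[0,0,0],[0,0,0]]' --jaw '[50,40,30,20,10,5,5,5]'

```text
time_s: 4.25
eef_pos: [0.5573, -0.1765, 0.1209]
eef_rot: [0.0, -0.169, 0.986, -0.0]
wrist_force: [-1.3, 0.7, 5.4]
opening: 0.227
grasp_force: 59.0
```

Run:
```python
from h import *
o=ctrl.get_obs();print({k:np.round(v,4).tolist() for k,v in o.items()})
im=snap('wrist','w3.png'); cv2.imwrite('pics/w3c.png',cv2.resize(im[180:480,120:520,::-1],(800,600)))
```

```text
{'time_s': 4.25, 'q': [-0.5097, 0.3469, 1.6831, -0.0, 1.1107, -2.4209], 'dq': [0.002, -0.0015, -0.0001, 0.0009, 0.0001, 0.0004], 'joint_efforts': [0.0281, -45.44, -29.06, 0.0087, -0.3682, 0.009], 'eef_pos': [0.5573, -0.1765, 0.1209], 'eef_rot': [0.0003, -0.1694, 0.9856, -0.0003], 'wrist_force': [-1.3111, 0.6681, 5.3811], 'torque': [0.1536, 0.2319, -0.0032], 'grasp_force': 58.9895, 'opening': 0.2267}
```

View pics/w3c.png

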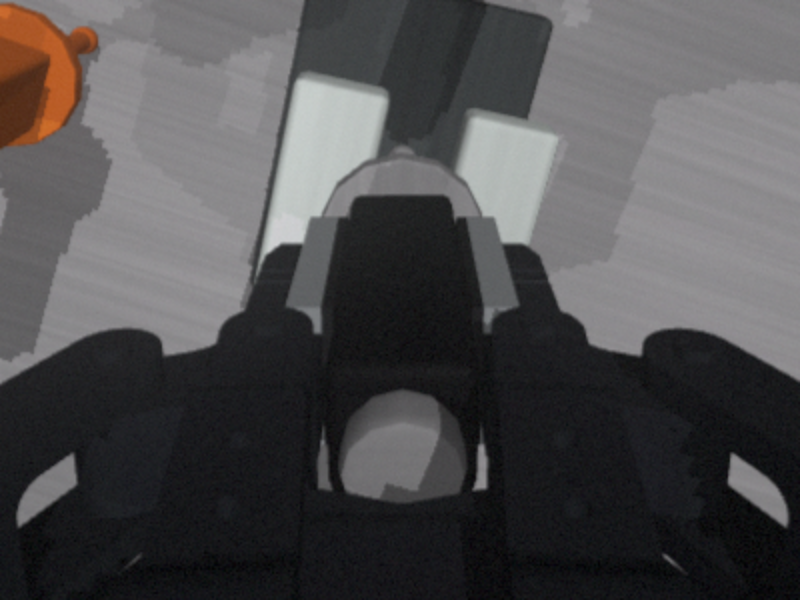

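The handle is gripped squarely. The seated TCP pose is (0.5573, -0.1765, 0.1209), so the tip lies 0.0909 m below the TCP. I'll lift straight up, then carry the probe to above the channel start.

Call:
send_rows --dr '[[0,0,0],[0,0,0],[0,0,0],[0,0,0],[0,0,0],[0,0,0],[0,0,0],[0,0,0]]' --xyz '[[0,0,-0.7],[0,0,-2],[0,0,-4],[0,0,-6],[0,0,-8],[0,2,-8.5],[0,6,-8.5],[0,10,-8.5]]' --jaw '[5,5,5,5,5,5,5,5]'

```text
time_s: 5.3
eef_pos: [0.5221, -0.0799, 0.2046]
eef_rot: [-0.001, -0.169, 0.986, 0.001]
wrist_force: [0.6, 0.6, -1.4]
opening: 0.226
grasp_force: 58.8
```

Call:
send_rows --dr '[[0,0,0],[0,0,0],[0,0,0],[0,0,0],[0,0,0],[0,0,0],[0,0,0],[0,0,0]]' --xyz '[[-0.5,4,0],[-1,8,0],[-1.5,12.5,0],[-2,17,0],[-2.5,21,0],[-3.5,25,0],[-3.9,26.3,1],[-3.9,26.3,2]]' --jaw '[5,5,5,5,5,5,5,5]'

```text
time_s: 6.3
eef_pos: [0.4714, 0.1796, 0.1842]
eef_rot: [-0.001, -0.171, 0.985, -0.0]
wrist_force: [0.7, 0.0, -1.2]
opening: 0.227
grasp_force: 59.0
```

Run:
```python
from h import *
o=ctrl.get_obs();print({k:np.round(v,4).tolist() for k,v in o.items()})
t=o['eef_pos']-[0,0,.0909]
a=snap('scene','s4.png');b=snap('side','d4.png')
out=[]
for n,im in (('s4.png',a),('d4.png',b)):
    st=[.4727,.1788,.045]
    u=proj(n,st);tp=proj(n,t);print(n,'start',u,'tip',tp,'marks',[proj(n,p) for p in ([.5309,.2726,.045],[.6242,.2135,.045])])
    x,y=int(u[0])-40,int(u[1])-55
    print('crop',x,y); out.append(cv2.resize(im[y:y+100,x:x+66,::-1],(396,600),interpolation=cv2.INTER_CUBIC))
cv2.imwrite('pics/m4.png',np.hstack(out))
```

```text
{'time_s': 6.3, 'q': [0.1285, 0.0958, 1.8444, -0.0003, 1.2025, -1.7849], 'dq': [-0.0389, 0.1073, 0.0706, -0.0109, -0.1694, -0.014], 'joint_efforts': [1.183, -39.4056, -33.9721, 0.1828, 0.2299, 0.1731], 'eef_pos': [0.4714, 0.1796, 0.1842], 'eef_rot': [-0.0006, -0.1705, 0.9854, -0.0001], 'wrist_force': [0.6903, 0.0075, -1.2474], 'torque': [-0.0652, -0.0021, -0.0302], 'grasp_force': 59.0093, 'opening': 0.2269}
s4.png start [407.00498679 256.65633172] tip [409.52591203 237.42001559] marks [array([451.44826128, 283.32450716]), array([413.70682483, 311.42453987])]
crop 367 201
d4.png start [273.05345398 232.16182419] tip [271.01594416 214.66346009] marks [array([273.93908346, 212.12562038]), array([315.45973256, 210.38338914])]
crop 233 177
```

View pics/m4.png

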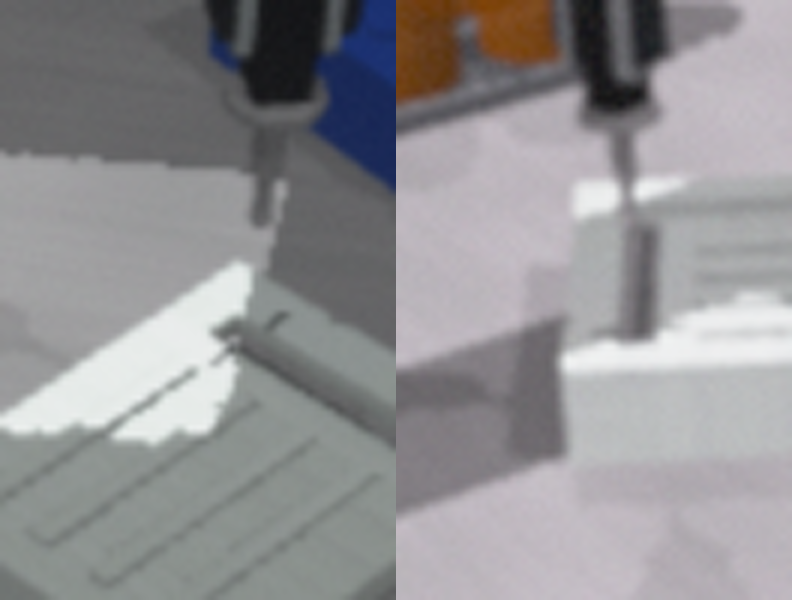

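Scene crop: ball foot at (260,226), above and behind the start mark at about (250,337). Side crop: tip at (234,212), above the channel's near end at (240,335). Both agree with the prediction to about 1 pixel. I'll descend to just above the highest possible bottom.

Call:
send_rows --dr '[[0,0,0],[0,0,0],[0,0,0],[0,0,0],[0,0,0],[0,0,0],[0,0,0],[0,0,0]]' --xyz '[[0,0,1],[0,0,2],[0,0,3],[0,0,3.8],[0,0,4.3],[0,0,4.6],[0,0,4.8],[0,0,4.8]]' --jaw '[5,5,5,5,5,5,5,5]'

```text
time_s: 7.4
eef_pos: [0.4726, 0.1789, 0.1374]
eef_rot: [0.0, -0.169, 0.986, -0.0]
wrist_force: [0.1, -0.2, -1.0]
opening: 0.228
grasp_force: 59.0
```

Run:
```python
from h import *
o=ctrl.get_obs();print({k:np.round(v,4).tolist() for k,v in o.items() if k in('eef_pos','eef_rot','wrist_force','torque','dq')})
t=o['eef_pos']-[0,0,.0909]
a=snap('scene','s5.png');b=snap('side','d5.png');c=snap('wrist','w5.png')
out=[]
for n,im in (('s5.png',a),('d5.png',b)):
    tp=proj(n,t);print(n,'tip',tp)
    x,y=int(tp[0])-25,int(tp[1])-30
    print('crop',x,y); out.append(cv2.resize(im[y:y+50,x:x+50,::-1],(400,400),interpolation=cv2.INTER_CUBIC))
cv2.imwrite('pics/m5.png',np.hstack(out))
```

```text
{'dq': [-0.0004, -0.0041, -0.0026, 0.0023, 0.0014, -0.0001], 'eef_pos': [0.4726, 0.1789, 0.1374], 'eef_rot': [0.0001, -0.1694, 0.9855, -0.0], 'wrist_force': [0.0656, -0.2151, -0.9876], 'torque': [-0.0193, 0.0167, 0.0388]}
s5.png tip [407.12397446 256.06248783]
crop 382 226
d5.png tip [272.94233895 231.64131714]
crop 247 201
```

View pics/m5.png

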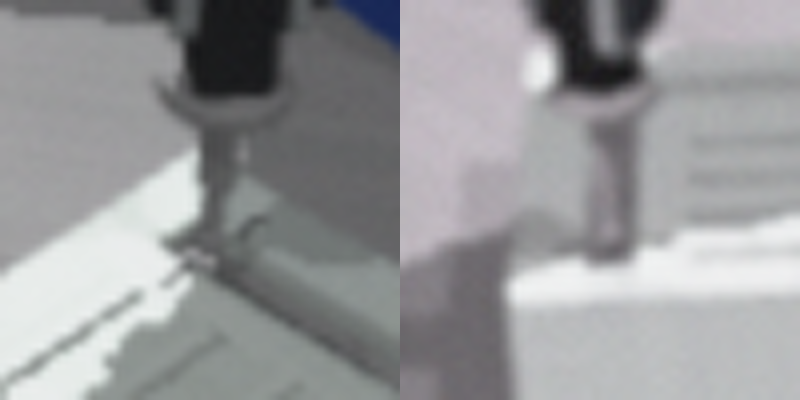

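The ball sits centred between the scribed lines: scene crop tip (213,245), line midpoint (217,247). Now I'll feel downward.

Call:
send_rows --dr '[[0,0,0],[0,0,0],[0,0,0],[0,0,0],[0,0,0],[0,0,0],[0,0,0],[0,0,0]]' --xyz '[[0,0,0.2],[0,0,0.4],[0,0,0.5],[0,0,0.6],[0,0,0.7],[0,0,0.8],[0,0,0.8],[0,0,0.8]]' --jaw '[5,5,5,5,5,5,5,5]'

```text
time_s: 8.55
eef_pos: [0.4725, 0.1789, 0.1293]
eef_rot: [0.0, -0.169, 0.986, -0.0]
wrist_force: [0.1, 0.2, -1.3]
opening: 0.224
grasp_force: 59.0
```

Call:
send_rows --dr '[[0,0,0],[0,0,0],[0,0,0],[0,0,0],[0,0,0],[0,0,0],[0,0,0],[0,0,0]]' --xyz '[[0,0,0.05],[0,0,0.1],[0,0,0.15],[0,0,0.2],[0,0,0.25],[0,0,0.3],[0,0,0.3],[0,0,0.3]]' --jaw '[5,5,5,5,5,5,5,5]'

```text
time_s: 9.55
eef_pos: [0.4727, 0.1789, 0.1265]
eef_rot: [0.0, -0.169, 0.986, -0.0]
wrist_force: [-0.3, -0.1, 4.5]
opening: 0.223
grasp_force: 59.4
```

Contact: 5.7 N net, spring in about 2.4 mm, bottom about 7 mm below the top. The tray's +y in tool axes is (-0.7835, 0.621) and its +x is (-0.621, -0.7835). First step is 12 mm.

Call:
send_rows --dr '[[0,0,0],[0,0,0],[0,0,0],[0,0,0],[0,0,0],[0,0,0],[0,0,0],[0,0,0]]' --xyz '[[-0.16,0.12,0],[-0.31,0.25,0],[-0.47,0.37,0],[-0.63,0.5,0],[-0.78,0.62,0],[-0.94,0.74,0],[-0.94,0.74,0],[-0.94,0.74,0]]' --jaw '[5,5,5,5,5,5,5,5]'

```text
time_s: 10.55
eef_pos: [0.4792, 0.1895, 0.1264]
eef_rot: [0.0, -0.169, 0.986, 0.0]
wrist_force: [-0.7, -0.0, 2.6]
opening: 0.228
grasp_force: 59.6
```

Call:
send_rows --dr '[[0,0,0],[0,0,0],[0,0,0],[0,0,0],[0,0,0],[0,0,0],[0,0,0],[0,0,0]]' --xyz '[[-0.16,0.12,0.08],[-0.31,0.25,0.11],[-0.47,0.37,0.13],[-0.63,0.5,0.15],[-0.78,0.62,0.17],[-0.94,0.74,0.19],[-1.1,0.87,0.2],[-1.25,0.99,0.2]]' --jaw '[5,5,5,5,5,5,5,5]'

```text
time_s: 11.55
eef_pos: [0.4873, 0.2022, 0.1244]
eef_rot: [-0.0, -0.169, 0.986, -0.0]
wrist_force: [-3.2, -4.1, 6.1]
opening: 0.231
grasp_force: 59.8
```

Call:
send_rows --dr '[[0,0,0],[0,0,0],[0,0,0],[0,0,0],[0,0,0],[0,0,0],[0,0,0],[0,0,0]]' --xyz '[[-0.16,0.12,0],[-0.31,0.25,0],[-0.47,0.37,0],[-0.63,0.5,0],[-0.78,0.62,0],[-0.78,0.62,0],[-0.78,0.62,0],[-0.78,0.62,0]]' --jaw '[5,5,5,5,5,5,5,5]'

```text
time_s: 12.55
eef_pos: [0.4928, 0.2111, 0.1244]
eef_rot: [0.0, -0.169, 0.986, 0.0]
wrist_force: [-0.6, -2.7, 5.2]
opening: 0.228
grasp_force: 59.9
```

Call:
send_rows --dr '[[0,0,0],[0,0,0],[0,0,0],[0,0,0],[0,0,0],[0,0,0],[0,0,0],[0,0,0]]' --xyz '[[-0.24,0.19,0],[-0.47,0.37,0.01],[-0.71,0.56,0.02],[-0.94,0.75,0.03],[-1.18,0.93,0.04],[-1.41,1.12,0.05],[-1.57,1.24,0.06],[-1.57,1.24,0.06]]' --jaw '[5,5,5,5,5,5,5,5]'

```text
time_s: 13.55
eef_pos: [0.5034, 0.2281, 0.1237]
eef_rot: [0.0, -0.169, 0.986, 0.0]
wrist_force: [-1.1, -1.2, 4.8]
opening: 0.224
grasp_force: 59.9
```

Call:
send_rows --dr '[[0,0,0],[0,0,0],[0,0,0],[0,0,0],[0,0,0],[0,0,0],[0,0,0],[0,0,0]]' --xyz '[[-0.27,0.21,0.01],[-0.54,0.43,0.02],[-0.81,0.64,0.04],[-1.07,0.85,0.05],[-1.34,1.06,0.07],[-1.61,1.28,0.08],[-1.88,1.49,0.09],[-1.88,1.49,0.09]]' --jaw '[5,5,5,5,5,5,5,5]'

```text
time_s: 14.55
eef_pos: [0.5162, 0.2485, 0.1229]
eef_rot: [0.0, -0.169, 0.986, 0.0]
wrist_force: [-1.0, -1.0, 5.0]
opening: 0.229
grasp_force: 59.9
```

Run:
```python
from h import *
o=ctrl.get_obs();p=o['eef_pos'];print(p.round(4),o['wrist_force'].round(2))
y=np.array([.531,.847]);x=np.array([.847,-.531])
d=p[:2]-[.4726,.1789];print('along',d@y,'across',d@x,'to bend',(np.array([.5309,.2726])-p[:2]).round(4))
out=[]
for n in ('scene','side'):
    f=n[:2]+'6.png';im=snap(n,f);tp=proj(f,p-[0,0,.0909]);X,Y=int(tp[0])-30,int(tp[1])-35
    print(f,tp,X,Y);out.append(cv2.resize(im[Y:Y+60,X:X+60,::-1],(400,400),interpolation=cv2.INTER_CUBIC))
cv2.imwrite('pics/m6.png',np.hstack(out))
```

```text
[0.5162 0.2485 0.1229] [-0.99 -1.02  5.  ]
along 0.08215898624086798 across -5.461000657579875e-06 to bend [0.0147 0.0241]
sc6.png [438.74943799 281.2699113 ] 408 246
si6.png [274.15910823 221.35966568] 244 186
```

View pics/m6.png

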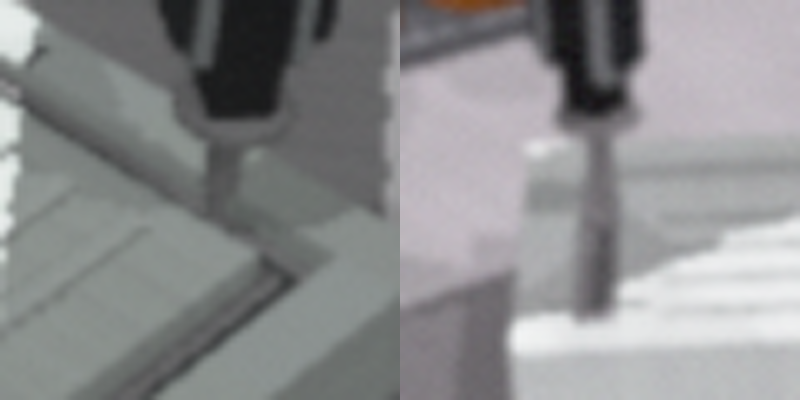

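Scene crop: the probe stands in the first leg about 28 mm short of the bend at (290,260), centred, with no side load. On to the bend.

Call:
send_rows --dr '[[0,0,0],[0,0,0],[0,0,0],[0,0,0],[0,0,0],[0,0,0],[0,0,0],[0,0,0]]' --xyz '[[-0.31,0.25,0.01],[-0.63,0.5,0.03],[-0.94,0.74,0.04],[-1.25,0.99,0.06],[-1.57,1.24,0.08],[-1.88,1.49,0.09],[-2.15,1.71,0.1],[-2.15,1.71,0.1]]' --jaw '[5,5,5,5,5,5,5,5]'

```text
time_s: 15.65
eef_pos: [0.5308, 0.2718, 0.1219]
eef_rot: [0.0, -0.169, 0.986, 0.0]
wrist_force: [-1.0, -1.3, 5.6]
opening: 0.231
grasp_force: 59.9
```

Call:
send_rows --dr '[[0,0,0],[0,0,0],[0,0,0],[0,0,0],[0,0,0],[0,0,0],[0,0,0],[0,0,0]]' --xyz '[[-0.03,0.03,-0.05],[-0.18,-0.12,-0.06],[-0.3,-0.28,-0.06],[-0.42,-0.44,-0.06],[-0.54,-0.6,-0.06],[-0.66,-0.75,-0.06],[-0.66,-0.75,-0.06],[-0.66,-0.75,-0.06]]' --jaw '[5,5,5,5,5,5,5,5]'

```text
time_s: 16.65
eef_pos: [0.5399, 0.2663, 0.1226]
eef_rot: [0.001, -0.169, 0.986, -0.0]
wrist_force: [-2.3, 0.8, 3.2]
opening: 0.228
grasp_force: 59.7
```

Call:
send_rows --dr '[[0,0,0],[0,0,0],[0,0,0],[0,0,0],[0,0,0],[0,0,0],[0,0,0],[0,0,0]]' --xyz '[[-0.16,-0.21,0.05],[-0.33,-0.42,0.07],[-0.5,-0.63,0.09],[-0.66,-0.83,0.11],[-0.83,-1.04,0.13],[-1,-1.25,0.15],[-1,-1.25,0.15],[-1,-1.25,0.15]]' --jaw '[5,5,5,5,5,5,5,5]'

```text
time_s: 17.65
eef_pos: [0.5532, 0.2579, 0.1211]
eef_rot: [0.0, -0.169, 0.986, -0.0]
wrist_force: [-2.6, 0.4, 5.3]
opening: 0.23
grasp_force: 59.9
```

Call:
send_rows --dr '[[0,0,0],[0,0,0],[0,0,0],[0,0,0],[0,0,0],[0,0,0],[0,0,0],[0,0,0]]' --xyz '[[-0.2,-0.25,0],[-0.39,-0.49,0],[-0.59,-0.74,0.01],[-0.78,-0.98,0.02],[-0.98,-1.23,0.03],[-1.18,-1.48,0.04],[-1.37,-1.72,0.04],[-1.37,-1.72,0.04]]' --jaw '[5,5,5,5,5,5,5,5]'

```text
time_s: 18.65
eef_pos: [0.572, 0.2462, 0.1206]
eef_rot: [0.0, -0.169, 0.986, -0.0]
wrist_force: [-2.1, 0.3, 5.4]
opening: 0.226
grasp_force: 59.9
```

Call:
send_rows --dr '[[0,0,0],[0,0,0],[0,0,0],[0,0,0],[0,0,0],[0,0,0],[0,0,0],[0,0,0]]' --xyz '[[-0.23,-0.29,0],[-0.46,-0.58,0],[-0.69,-0.88,0],[-0.92,-1.17,0.01],[-1.15,-1.46,0.02],[-1.38,-1.75,0.03],[-1.61,-2.04,0.03],[-1.61,-2.04,0.03]]' --jaw '[5,5,5,5,5,5,5,5]'

```text
time_s: 19.65
eef_pos: [0.594, 0.2322, 0.1202]
eef_rot: [0.0, -0.169, 0.986, -0.0]
wrist_force: [-1.1, -0.0, 4.7]
opening: 0.226
grasp_force: 59.7
```

Call:
send_rows --dr '[[0,0,0],[0,0,0],[0,0,0],[0,0,0],[0,0,0],[0,0,0],[0,0,0],[0,0,0]]' --xyz '[[-0.22,-0.28,0],[-0.44,-0.55,0.01],[-0.66,-0.83,0.02],[-0.87,-1.1,0.03],[-1.09,-1.37,0.04],[-1.3,-1.64,0.05],[-1.49,-1.88,0.06],[-1.49,-1.88,0.06]]' --jaw '[5,5,5,5,5,5,5,5]'

```text
time_s: 20.65
eef_pos: [0.6148, 0.2193, 0.1198]
eef_rot: [0.001, -0.169, 0.986, -0.001]
wrist_force: [-1.4, 0.1, 2.9]
opening: 0.229
grasp_force: 59.7
```

Call:
send_rows --dr '[[0,0,0],[0,0,0],[0,0,0],[0,0,0],[0,0,0],[0,0,0],[0,0,0],[0,0,0]]' --xyz '[[-0.17,-0.22,0],[-0.34,-0.43,0.01],[-0.51,-0.65,0.02],[-0.71,-0.9,0.03],[-0.71,-0.9,0.03],[-0.71,-0.9,0.03],[-0.71,-0.9,0.03],[-0.71,-0.9,0.03]]' --jaw '[5,5,5,5,5,5,5,5]'

```text
time_s: 21.65
eef_pos: [0.6243, 0.2133, 0.1196]
eef_rot: [0.001, -0.169, 0.986, -0.0]
wrist_force: [1.9, -2.0, 3.7]
opening: 0.228
grasp_force: 59.6
```

Run:
```python
from h import *
o=ctrl.get_obs();p=o['eef_pos'];print(p.round(4),o['wrist_force'].round(2),(np.array([.6242,.2135])-p[:2]).round(4))
f='sc7.png';im=snap('scene',f);tp=proj(f,p-[0,0,.0909]);X,Y=int(tp[0])-40,int(tp[1])-40
print(f,tp,X,Y);cv2.imwrite('pics/m7.png',cv2.resize(im[Y:Y+60,X:X+80,::-1],(800,600),interpolation=cv2.INTER_CUBIC))
```

```text
[0.6243 0.2133 0.1196] [ 1.91 -1.99  3.68] [-0.0001  0.0002]
sc7.png [412.81047648 317.79989113] 372 277
```

View pics/m7.png

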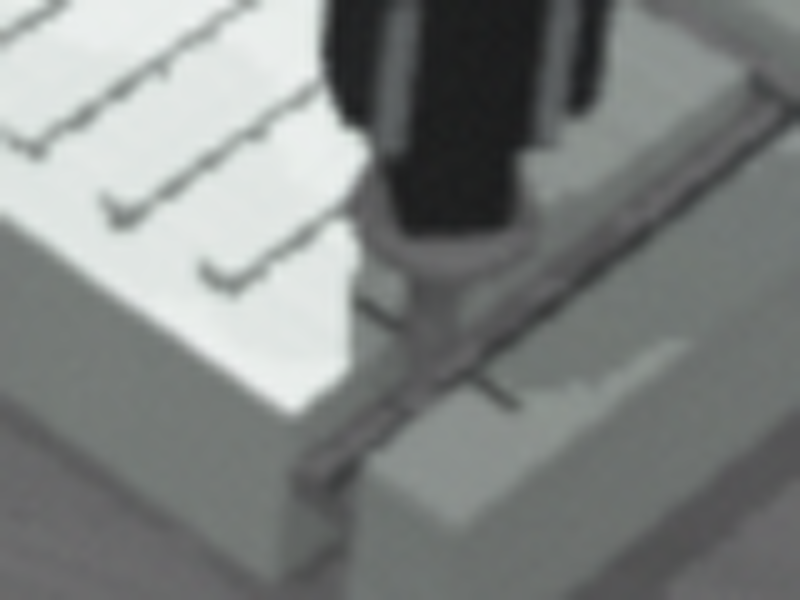

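The ball stands between the end-mark lines ((380,315) and (495,390)), still pressed. The run is done. I'll lift out and carry the probe back.

Call:
send_rows --dr '[[0,0,0],[0,0,0],[0,0,0],[0,0,0],[0,0,0],[0,0,0],[0,0,0],[0,0,0]]' --xyz '[[0,0,-0.7],[0,0,-2],[0,0,-4],[0,0,-6],[0,0,-8],[0,0,-9],[1.9,-3.4,-9],[3.8,-6.9,-9]]' --jaw '[5,5,5,5,5,5,5,5]'

```text
time_s: 22.7
eef_pos: [0.6104, 0.1357, 0.2096]
eef_rot: [0.0, -0.17, 0.985, -0.0]
wrist_force: [0.3, -0.2, -1.8]
opening: 0.23
grasp_force: 59.1
```

Call:
send_rows --dr '[[0,0,0],[0,0,0],[0,0,0],[0,0,0],[0,0,0],[0,0,0],[0,0,0],[0,0,0]]' --xyz '[[2.2,-4,0],[4.4,-8,0],[6.6,-12,0],[8.8,-16,0],[11,-20,0],[13.2,-24,0],[15,-27,0],[15.5,-27.6,0]]' --jaw '[5,5,5,5,5,5,5,5]'

```text
time_s: 23.7
eef_pos: [0.5563, -0.1779, 0.2094]
eef_rot: [-0.0, -0.168, 0.986, -0.0]
wrist_force: [-0.9, -0.1, -2.1]
opening: 0.225
grasp_force: 59.1
```

Call:
send_rows --dr '[[0,0,0],[0,0,0],[0,0,0],[0,0,0],[0,0,0],[0,0,0],[0,0,0],[0,0,0]]' --xyz '[[0,0,0],[0,0,0],[0,0,0.3],[0,0,0.6],[0,0,0.6],[0,0,0.6],[0,0,0.6],[0,0,0.6]]' --jaw '[5,5,5,5,5,5,5,5]'

```text
time_s: 24.7
eef_pos: [0.5569, -0.1759, 0.2034]
eef_rot: [0.0, -0.169, 0.986, -0.0]
wrist_force: [-0.7, 0.6, -1.0]
opening: 0.23
grasp_force: 59.1
```

Run:
```python
from h import *
from scipy.spatial.transform import Rotation as R
o=ctrl.get_obs();p=o['eef_pos'];print(p.round(4),o['eef_rot'].round(4),o['wrist_force'].round(2))
M=R.from_quat(np.roll(o['eef_rot'],-1)).as_matrix();print('cm to seat',(M.T@(np.array([.5573,-.1765,.1209])-p)*100).round(2))
```

```text
[ 0.5569 -0.1759  0.2034] [ 1.000e-04 -1.693e-01  9.856e-01 -0.000e+00] [-0.71  0.63 -0.99]
cm to seat [-0.02 -0.07  8.25]
```

Now lower to 3 mm above the seat, adjusting 0.7 mm sideways.

Call:
send_rows --dr '[[0,0,0],[0,0,0],[0,0,0],[0,0,0],[0,0,0],[0,0,0],[0,0,0],[0,0,0]]' --xyz '[[0,-0.07,1],[0,-0.07,2.2],[0,-0.07,3.6],[0,-0.07,5],[0,-0.07,6.4],[0,-0.07,7.4],[0,-0.07,7.9],[0,-0.07,7.9]]' --jaw '[5,5,5,5,5,5,5,5]'

```text
time_s: 25.7
eef_pos: [0.557, -0.1764, 0.124]
eef_rot: [-0.0, -0.169, 0.986, 0.0]
wrist_force: [-0.3, -0.4, -1.7]
opening: 0.229
grasp_force: 59.1
```

Call:
send_rows --dr '[[0,0,0],[0,0,0],[0,0,0],[0,0,0],[0,0,0],[0,0,0],[0,0,0],[0,0,0]]' --xyz '[[0,0,0.05],[0,0,0.1],[0,0,0.15],[0,0,0.2],[0,0,0.25],[0,0,0.3],[0,0,0.3],[0,0,0.3]]' --jaw '[5,5,5,5,5,5,5,5]'

```text
time_s: 26.7
eef_pos: [0.5571, -0.1765, 0.1213]
eef_rot: [0.0, -0.169, 0.986, -0.0]
wrist_force: [0.1, -0.3, -2.1]
opening: 0.227
grasp_force: 59.1
```

Call:
send_rows --dr '[[0,0,0],[0,0,0],[0,0,0],[0,0,0],[0,0,0],[0,0,0],[0,0,0],[0,0,0]]' --xyz '[[0,0,0.02],[0,0,0.04],[0,0,0.06],[0,0,0.06],[0,0,0.06],[0,0,0.06],[0,0,0.06],[0,0,0.06]]' --jaw '[5,5,5,5,5,5,5,5]'

```text
time_s: 27.7
eef_pos: [0.5572, -0.1765, 0.1209]
eef_rot: [0.0, -0.169, 0.986, -0.0]
wrist_force: [-1.6, 0.4, 3.5]
opening: 0.228
grasp_force: 59.8
```

The collar is seated at the same height as before, with about 5 N net. I'll open gently, then retreat upward.

Call:
send_rows --dr '[[0,0,0],[0,0,0],[0,0,0],[0,0,0],[0,0,0],[0,0,0],[0,0,0],[0,0,0]]' --xyz '[[0,0,0],[0,0,0],[0,0,0],[0,0,0],[0,0,0],[0,0,0],[0,0,0],[0,0,0]]' --jaw '[25,30,35,40,45,50,55,55]'

```text
time_s: 28.7
eef_pos: [0.5571, -0.1764, 0.1207]
eef_rot: [0.0, -0.169, 0.986, -0.0]
wrist_force: [-0.1, 1.1, 0.4]
opening: 0.553
grasp_force: 0.0
```

Call:
send_rows --dr '[[0,0,0],[0,0,0],[0,0,0],[0,0,0],[0,0,0],[0,0,0],[0,0,0],[0,0,0]]' --xyz '[[0,0,-1],[0,0,-3],[0,0,-5],[0,0,-8],[0,0,-11],[0,0,-14],[0,0,-16],[0,0,-16]]' --jaw '[55,55,55,55,55,55,55,55]'

```text
time_s: 29.7
eef_pos: [0.5581, -0.177, 0.2834]
eef_rot: [0.002, -0.169, 0.986, -0.002]
wrist_force: [0.3, 0.2, -0.4]
opening: 0.544
grasp_force: 0.0
```

Run:
```python
from h import *
a=snap('scene','s8.png')[190:295,160:300,::-1];b=snap('side','d8.png')[220:325,340:480,::-1]
c=np.hstack([cv2.resize(i,(400,300),interpolation=cv2.INTER_CUBIC) for i in(a,b)])
cv2.imwrite('pics/m8.png',np.vstack([cv2.imread('pics/m1.png')[:300],c]))
```

```text
(no output)
```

View pics/m8.png

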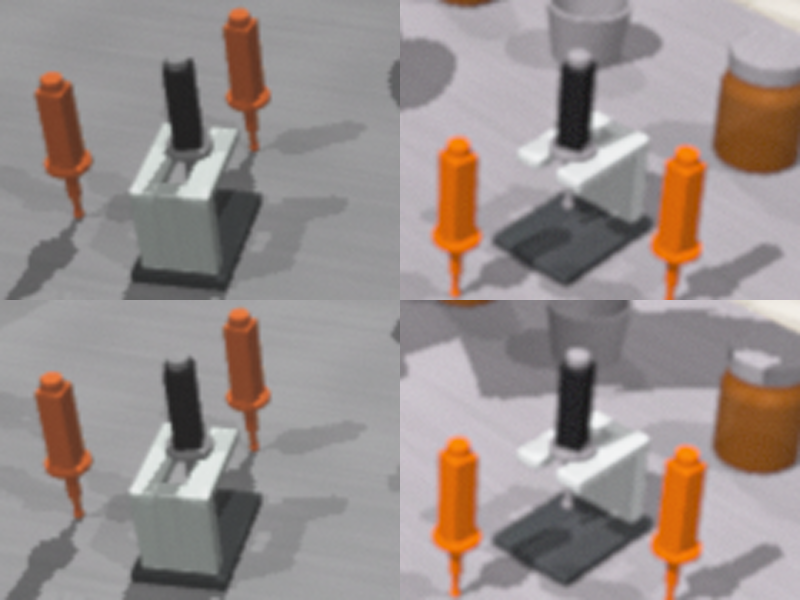

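Compared with the start (top row), the probe hangs in the same spot, upright, and the neighbours have not moved.

```bash
python3 -c "
from bench import ctrl
print(ctrl.hand_in())"
```

```text
the job is handed in; nothing more can be done
None
```

I ran the probe along the seam from the closed end round the bend to the end mark, with every reading showing it pressed on the bottom at about 4–7 N, then hung it back upright in its fork rest and handed the job in at about 30 s; no verdict came back.

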